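# Lid the blown-glass mug and hold it up to the inspection camera

### The job

Close the glass mug with the lid that fits it, setting the lid down gently (not dropping it) on the standing mug so that it is fully home and level, and let go of it. Then lift the closed mug and hold it still and upright in front of the inspection camera for its picture: over the cross mark on the camera's base plate, the middle of the mug at the height of the lens, the handle pointing straight at the lens, the lid still home and nothing but your grip on the mug carrying it. Finish while holding it there; the mug must never tip over, the camera stand must not be knocked, and all the other things stay where they are.

Things in the scene. Friction and masses are not known exactly. Their poses are not given: they have to be found in the camera images.
- mug: Straight amber glass mug with one loop handle, open, 84 mm high, outside diameter 62 mm (foot 58), mouth 52 mm inside, wall 5 mm, about 0.23 kg (varies). Origin at the centre of its underside, z up its axis, x towards the handle, a 10 mm rod standing out to 62 mm from the axis, 17 to 71 mm above the foot. Bare on its +y and -y sides, where it can be gripped from above, fingers outside the lid.
- mug_mid (a point): The middle of the mug: on its axis, 42 mm above its underside. Axes as the mug.
- mug_rim (a point): Centre of the mug's mouth, level with the top of the rim, 84 mm above its underside. Axes as the mug.
- mug_handle (a point): Outermost stretch of the mug's handle, 57 mm from the axis along the mug's x, 44 mm above its underside.
- lid: The mug's lid, amber glass, the smaller of two lids lying knob up. Flange 57 mm diameter, 5 mm thick; below it a plug 49 mm diameter, 7 mm deep, foot tapered to 41 mm, 1.5 mm play all round in the mug's mouth; above it a round knob 19 mm diameter, 14 mm high; 26 mm high over all, 75 g. Origin under the plug's centre, z up. Home, the flange rests on the rim, the origin 77 mm above the mug's underside.
- lid_seat (a point): Centre of the underside of the lid's flange, 7 mm above the lid's origin; when home it coincides with mug_rim. Axes as the lid.
- lid_knob (a point): Centre of the top of the lid's knob, 26 mm above the lid's origin.
- stand: Inspection camera stand, fixed: black base plate 410 x 140 mm, 10 mm thick; on it a column (275 mm high, 315 mm from the cross mark) with a camera whose level lens, in a white ring light 86 mm across, looks along the plate. A white cross mark of 50 mm lines lies on the plate, 40 mm from its end. Origin on the bench below the mark; x from the mark towards the lens, z up.
- focus (a point): The point the camera is focused on: on the lens's axis, 190 mm above the bench, straight above the cross mark. x points at the lens, z up.
- lens (a point): Centre of the front of the lens, 165 mm from the focus point along its x, 190 mm above the bench; axes as focus.
- wide_lid: Bystander: a larger knobbed lid, 80 mm diameter, 28 mm high, for the wide jar; it does not fit the mug. Origin under its centre.
- tumbler: Bystander: amber drinking tumbler without handle, 85 mm high, 66 mm wide at the rim, 56 mm at the foot. Origin under its centre.
- jar: Bystander: wide open amber jar without handle, 84 mm diameter, 70 mm high. Origin under its centre.
- jacks: Bystander: steel glassblower's jacks (sprung tongs) lying flat, 220 x 60 mm, 12 mm high, long along x. Origin under the middle.
- block: Bystander: dark wooden shaping block, a cup 90 mm across and 45 mm high with a 150 mm round handle along +x. Origin under the cup's centre.
- paddle: Bystander: flat light wooden paddle, 235 mm long along x, blade 85 mm wide to +x, 12 mm thick. Origin under the middle, near the neck.
There are look-alikes about, which are no part of the job. What is shaped like the mug but purple is not meant. What is shaped like the lid but red is not meant.

How it is judged:
On the way:
1. the lid sits home and level on the mug, which stands on the bench, and has been let go (distance between lid_seat and mug_rim below 0.004 m and angle between the z axis of lid and the z axis of mug, either way round below 0.05 rad and angle between lid's own z axis and vertical below 0.06 rad and height (world z) of mug below 0.004 m and angle between mug's own z axis and vertical below 0.05 rad and contact force between the fingers and lid below 0.05 N), for 0.3 s.
At the end, for the whole second after the job is handed in: Mug held in the fingers, still, its middle within 15 mm of the focus point sideways and in height, upright within 0.10 rad, handle to the lens within 0.21 rad; lid home (4 mm, 0.05 rad) and not touched by the fingers; nothing touches the stand; bystanders within 30 mm of their start (horizontal distance between mug_mid and focus below 0.015 m and z of mug_mid in the frame of focus between -0.015 and 0.015 m and angle between mug's own z axis and vertical below 0.1 rad and angle between the x axis of mug and the x axis of focus, either way round below 0.21 rad and x of mug_handle in the frame of focus above 0.03 m and distance between lid_seat and mug_rim below 0.004 m and angle between the z axis of lid and the z axis of mug, either way round below 0.05 rad and linear speed of mug below 0.02 m/s and contact force between the fingers and mug above 1 N and contact force between the fingers and lid below 0.5 N and contact force between each of mug, the arm, the fingers and stand below 0.1 N and distance of each of wide_lid, tumbler, jar, jacks, block, paddle from where it was at the start of the episode below 0.03 m); the arm keeps its last pose, push and grip.
It fails at once if the lid is dropped onto the mug or bench: it falls, out of the fingers, faster than 0.45 m/s (a drop of about 10 mm) while the mug is standing (contact force between the fingers and lid below 0.05 N and linear speed of mug below 0.05 m/s and linear speed of lid above 0.45 m/s).
It fails at once if the mug is tipped by more than 0.6 rad (angle between mug's own z axis and vertical above 0.6 rad).
It fails at once if the camera stand is knocked with more than 5 N (contact force between stand and the arm above 5 N or contact force between stand and the fingers above 5 N or contact force between stand and mug above 5 N or contact force between stand and lid above 5 N).
It fails at once if any of the other loose things is shifted more than 30 mm (distance of any of wide_lid, tumbler, jar, jacks, block, paddle from where it was at the start of the episode above 0.03 m).
It also fails if it takes over 67 s, if anything falls off the work surface, if the arm or the gripper's body presses on something with over 40 N, if the wrist force passes 120 N, or if a joint passes its speed limit or range.

### The arm

A 6-joint arm with a two-finger parallel gripper is mounted at the origin on the work surface. World frame = base frame: x ahead of the robot, y to its left, z up, the work surface at z = 0. Lengths are in m, angles in rad, forces in N, time in s.
With the tool pointing down it reaches from about 0.35 to 0.775 m from the base axis. Payload 7.3 kg.
Tool frame: the origin (TCP) lies midway between the tips of the shut fingers; the grasp point (between the pads) lies 19 mm behind it (robot.tcp_to_grasp is the distance from the TCP to the grasp point, in m); x points along the fingers, z is the direction in which the jaws open and shut, and the axes are right-handed (so a half turn about x gives the same grasp; the last joint's range is limited). The gripper opens to 92 mm and grips with 3 to 60 N. Pads are 19 mm wide; open, the fingers measure 130 mm over their backs; the gripper's body (75 mm by 190 mm) begins 47 mm behind the grasp point.
Start: joints at [-1.423, 0.342, 1.524, -0, 1.275, -0.146], TCP at [0.152, -0.503, 0.188] pointing down, gripper open.
Joint ranges: [-2.53, 2.53], [-0.77, 2.02], [0.04, 2.7], [-1, 4.14], [0.28, 2.66], [-3.11, 3.11]. Speed limits (rad/s): [2.57, 2.57, 3.14, 3.14, 3.14, 3.14].

### API

Orientations are given as [roll, pitch, yaw] about the fixed x, y, z axes, in that order (R = Rz(yaw) Ry(pitch) Rx(roll)).
In Python, from cell import robot gives the robot as it stands.
- The arm moves only by the tool move_arm, never from a script. Its argument "deltas" is a list of rows, each an object with "dp": the shift along the tool's x, y, z in m, a list of three; "turn": the turn, a rotation vector about the tool's x, y, z in degrees, a list of three. A call has 1 to 10 rows; each row is the pose to reach, as a shift and turn from the pose commanded when the call began, along the tool's axes at that moment; what a row does not reach only later rows make up. A row lasts 1/10 s, in which the tool goes at most 50 mm and 8.59 degrees, less where a joint would pass 70% of its speed; a pose out of reach is approached as far as the arm can. A call with a gripper value outside its range is refused whole. "hand" is the finger opening in m, from 0 to 0.0918, set as the call begins (left out, the last holds). The fingers move at their own pace and stop on an object; "squeeze" is the grip in N (left out, the last holds). Time passes only in rows, so rows that repeat a pose let the fingers close. It gives the time, the measured TCP pose, the force and the opening at its end, in the units of the state.
- robot.observe(): the state, without advancing time (a new reading comes with each control period).
- robot.read_camera(name): name is "scene" or "top"; returns (picture, depth): 420x560x3 uint8, red, green, blue; 420x560 float32, m along the optical axis (not along the pixel's ray), 0 where there is no reading.
- robot.camera_info(name): a dict with "fx", "fy", "cx", "cy" (pixels), "R" (3x3) and "t" (3): a world point X has camera coordinates R X + t. Camera axes: x right, y down, z forward; pixel columns grow to the right and rows downward; lengths in m; the calibration is good to about 2 mm. A picture is of the moment at which its call begins. camera_info takes no time and is no camera call.
- robot.hand_in(): hands the job in, once; it reports no verdict.
The state is a dict: "time": time; "qpos": joint angles; "qvel": joint speeds; "joint_efforts": joint torques, N m; "tool_pos": TCP position; "tool_rot": TCP orientation; "contact_force": force on the tool from outside, world axes, zero at the start; "torque": the same for the moment, N m; "opening": finger opening in m.
Only numpy, scipy, OpenCV 4.12 (cv2) and the standard library are available. Lean on these libraries where they do the work, as an engineer would, in place of code of your own. Each camera call takes 0.05 s, during which the arm holds its last target.

## Working session

There is one attempt and no reset: what is moved stays moved. The work goes in short steps, Python scripts to look and compute and a tool call to move; the robot and the scene stay as the last step left them, time stands still between calls to the robot, and variables do not carry over. Pictures are saved under pics/ and viewed, and the job is handed in when it is done.

Besides the shell and the picture viewer there is one more tool, called after "Call:" as name([rows], argument=value, ...), one row to a line, values as JSON. move_arm: Moves the arm, as the interface text tells. Its arguments: {"type":"object","properties":{"deltas":{"type":"array"},"hand":{"type":"number"},"squeeze":{"type":"number"}},"required":["deltas"]}

```bash
ls; mkdir -p pics; python3 - <<'E'
from cell import robot
import cv2,numpy as np
for n in("scene","top"):
    p,d=robot.read_camera(n); cv2.imwrite(f"pics/{n}0.png",p[:,:,::-1]); np.save(f"{n}_d.npy",d); np.save(f"{n}_p.npy",p)
    print(n,robot.camera_info(n))
print(robot.observe(), robot.tcp_to_grasp)
E
```

```text
pics
scene {'fx': 408.5107570089546, 'fy': 408.5107570089546, 'cx': 275.51782435446114, 'cy': 213.90390856579015, 'R': array([[ 0.4306411 ,  0.90239884,  0.01498605],
       [ 0.74359652, -0.3453497 , -0.57253629],
       [-0.51148065,  0.25770123, -0.81974241]]), 't': array([-0.20719678, -0.3197814 ,  1.55330642])}
top {'fx': 491.24375883483555, 'fy': 491.24375883483555, 'cx': 275.81506769693505, 'cy': 199.1731837203237, 'R': array([[ 0.01735481, -0.99970155, -0.01719357],
       [-0.98957995, -0.01471572, -0.14323045],
       [ 0.14293469,  0.01950015, -0.98954   ]]), 't': array([-0.02852199,  0.5153623 ,  1.29687553])}
{'time': 0.1, 'qpos': array([-1.42301903e+00,  3.42646390e-01,  1.52492605e+00, -1.17605304e-05,
        1.27538748e+00, -1.46001268e-01]), 'qvel': array([-3.51602630e-04, -2.57224513e-03, -2.81009221e-03, -1.87185920e-04,
       -1.10877462e-03,  4.38133879e-05]), 'joint_efforts': array([ 1.91415580e-03, -4.32004309e+01, -2.44694370e+01,  7.19506200e-02,
        5.25958103e-02, -4.42281407e-05]), 'tool_pos': array([ 0.15197977, -0.50208721,  0.18711636]), 'tool_rot': array([3.00381671, 1.56942902, 1.72680237]), 'contact_force': array([-0.15624488, -0.70236682,  0.10100293]), 'torque': array([ 0.060058  , -0.00853356,  0.01844997]), 'opening': 0.0919953685912328} 0.0188
```

View pics/scene0.png

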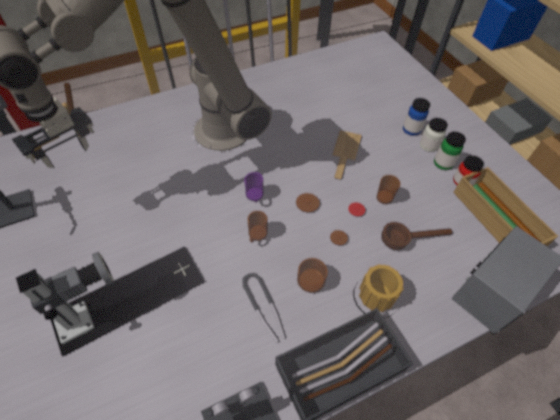

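View pics/top0.png

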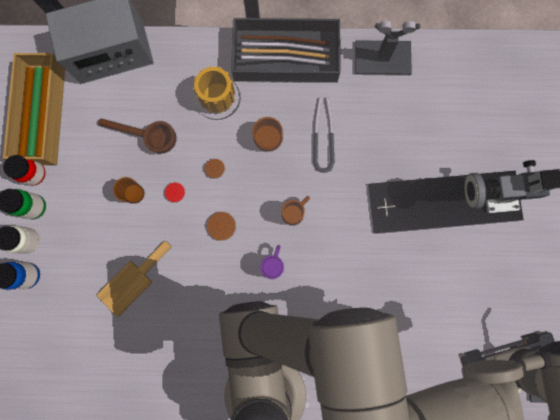

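Top view: the candidates for the mug are the amber one with a handle at (292,211), the purple look-alike at (272,267), and the handleless tumbler (128,190). The amber mug fits. The candidates for the lid are the amber small one at (214,168), the amber wide one at (221,226), and the red one at (175,192). The small amber one fits. I'll confirm this in an enlarged crop and measure.

```bash
cat > h.py <<'E'
import numpy as np,cv2
from cell import robot
def ray(n,u,v,z):
    c=robot.camera_info(n);R,t=c['R'],c['t'];o=-R.T@t
    d=R.T@np.array([(u-c['cx'])/c['fx'],(v-c['cy'])/c['fy'],1]);s=(z-o[2])/d[2];return o+s*d
def proj(n,X):
    c=robot.camera_info(n);q=c['R']@np.array(X)+c['t'];return np.array([c['fx']*q[0]/q[2]+c['cx'],c['fy']*q[1]/q[2]+c['cy']])
def pts(n,d):
    c=robot.camera_info(n);v,u=np.mgrid[:420,:560]
    P=np.stack([(u-c['cx'])/c['fx']*d,(v-c['cy'])/c['fy']*d,d],-1);return (P-c['t'])@c['R']
E
python3 - <<'E'
from h import *
p=np.load("top_p.npy")[:,:,::-1];d=np.load("top_d.npy");P=pts("top",d)
a=cv2.resize(p[140:290,150:330],None,fx=4,fy=4,interpolation=cv2.INTER_CUBIC);cv2.imwrite("pics/c1.png",a)
a=cv2.resize(p[160:250,360:530],None,fx=4.5,fy=4.5,interpolation=cv2.INTER_CUBIC);cv2.imwrite("pics/c2.png",a)
np.set_printoptions(precision=4,suppress=True)
hsv=cv2.cvtColor(p,cv2.COLOR_BGR2HSV)
m=((hsv[:,:,1]>110)&(hsv[:,:,0]<16)).astype(np.uint8)
n,l,s,c=cv2.connectedComponentsWithStats(m)
for i in range(1,n):
    if s[i,4]>150: print(s[i],c[i],np.percentile(P[l==i][:,2],[5,50,95]), hsv[l==i].mean(0))
for u,v in((214,168),(221,226),(292,211),(386,207),(430,200)):print(u,v,P[v,u])
E
```

```text
[243  36  83   8 187] [283.861   38.4492] [0.0251 0.0384 0.0756] [ 10.508  131.8717  90.4706]
[253 117  29  33 642] [266.5031 134.5919] [0.0039 0.0106 0.0721] [ 11.2368 144.4766 121.7336]
[ 99 119  73  33 669] [142.4723 134.1465] [0.0114 0.0262 0.0501] [  9.7743 126.4604  92.7713]
[ 15 158  22  25 219] [ 28.4612 171.2237] [0.0563 0.0731 0.0899] [  1.4521 229.5525 146.5114]
[205 159  19  19 277] [214.1119 168.0469] [0.0078 0.013  0.0268] [ 11.3718 148.6137 130.4296]
[113 177  31  26 583] [127.6724 190.1098] [0.0088 0.0492 0.0865] [ 13.2041 185.5317 106.0463]
[165 183  20  19 220] [174.4409 191.9909] [0.0077 0.0127 0.0261] [  0.1636 197.1864 190.0409]
[282 197  27  27 381] [292.7507 211.6693] [0.0029 0.0092 0.0871] [ 11.1076 139.0866 129.2756]
[207 212  28  28 607] [220.8237 225.7199] [0.0083 0.0131 0.0288] [ 11.8369 153.7809 133.7331]
214 168 [0.6018 0.1525 0.027 ]
221 226 [0.4411 0.1275 0.0293]
292 211 [ 0.4875 -0.0649  0.0089]
386 207 [ 0.5022 -0.3232  0.011 ]
430 200 [ 0.5233 -0.4437  0.0126]
```

View pics/c1.png

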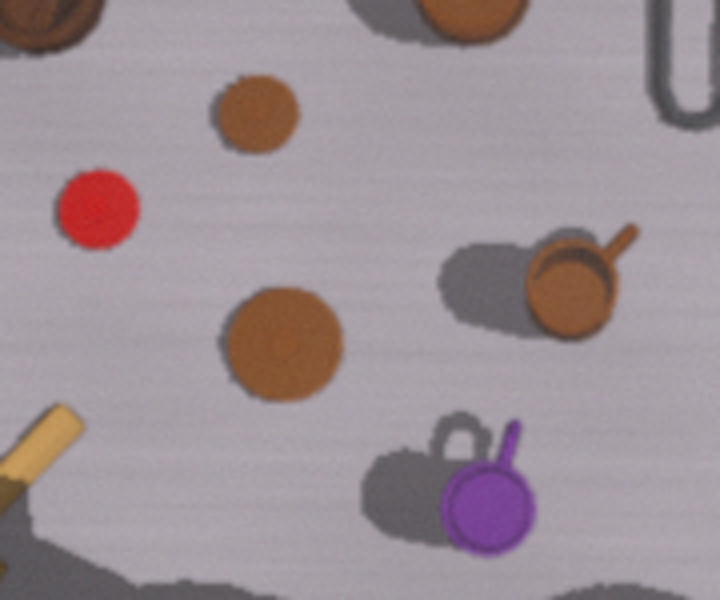

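View pics/c2.png

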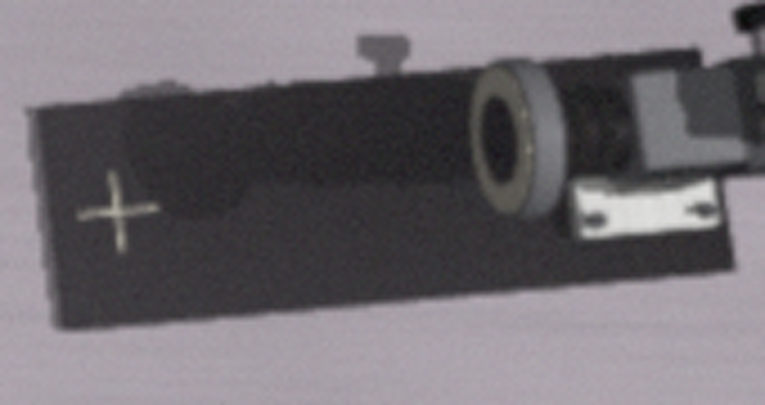

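The crops confirm it. The amber handled mug is at about (292,211) with its handle up and right. The small amber lid is at (214,168), clearly smaller than the wide one, and the cross is at (386,207). Now the fine measurements.

```bash
cat > m.py <<'E'
from h import *
np.set_printoptions(precision=4,suppress=True)
def fit(xy,r):
    from scipy.optimize import least_squares
    f=lambda q:np.hypot(xy[:,0]-q[0],xy[:,1]-q[1])-q[2]
    s=least_squares(f,[*xy.mean(0),r],loss='soft_l1',f_scale=.002);return s.x
E
python3 - <<'E'
from m import *
for n in("top","scene"):
    p=np.load(n+"_p.npy");P=pts(n,np.load(n+"_d.npy"))
    hsv=cv2.cvtColor(p,cv2.COLOR_RGB2HSV)
    am=(hsv[:,:,1]>90)&(hsv[:,:,0]<18)
    near=lambda x,y,r:np.hypot(P[...,0]-x,P[...,1]-y)<r
    M=P[am&near(.485,-.068,.08)]
    rim=M[(M[:,2]>.078)&(M[:,2]<.095)]
    print(n,"rim",len(rim),rim.mean(0),fit(rim[:,:2],.028))
    c=fit(rim[:,:2],.028)[:2]
    h=M[(np.hypot(*(M[:,:2]-c).T)>.037)&(M[:,2]>.03)];print("handle",len(h),h.mean(0),np.degrees(np.arctan2(*(h.mean(0)[:2]-c)[::-1])))
    L=P[am&near(.6,.152,.04)]
    k=L[L[:,2]>.02];f=L[(L[:,2]>.004)];print("lid knob",len(k),k.mean(0),"flange mid",(f.min(0)+f.max(0))/2,f.mean(0),L[:,2].max())
    # plate
    dk=(hsv[:,:,2]<75)&(P[...,2]>.004)&(P[...,2]<.018)&near(.52,-.45,.3)&(P[...,0]>.40)&(P[...,0]<.63)
    mm=cv2.morphologyEx(dk.astype(np.uint8),cv2.MORPH_OPEN,np.ones((3,3)))
    xy=P[mm>0][:,:2]; r=cv2.minAreaRect((xy*1000).astype(np.float32));print("plate",r)
    w=(hsv[:,:,2]>95)&near(.5,-.323,.032)&(P[...,2]<.02); v,u=np.nonzero(w);print("cross",len(u),u.mean(),v.mean(),ray(n,u.mean(),v.mean(),.01))
    rg=P[(P[...,2]>.14)&(P[...,2]<.24)&(P[...,1]<-.40)&near(.53,-.5,.12)&(hsv[:,:,1]<60)]
    print("ring",len(rg),rg.mean(0),rg.min(0),rg.max(0))
E
```

```text
top rim 120 [ 0.4768 -0.0658  0.0841] [ 0.478  -0.065   0.0281]
handle 23 [ 0.5112 -0.0988  0.0652] -45.59325002489371
lid knob 37 [0.6029 0.1542 0.0256] flange mid [0.6047 0.1536 0.0191] [0.6043 0.1539 0.0142] 0.03278900416914548
plate ((521.4208374023438, -484.45013427734375), (138.22703552246094, 408.999755859375), 6.017440319061279)
cross 64 385.6875 206.875 [ 0.5027 -0.3226  0.01  ]
ring 1787 [ 0.524  -0.5427  0.2108] [ 0.4786 -0.6185  0.1512] [ 0.5621 -0.4817  0.2399]
scene rim 36 [ 0.5068 -0.0657  0.0839] [ 0.4852 -0.0634  0.0262]
handle 22 [ 0.5173 -0.0963  0.0652] -45.73657229075769
lid knob 30 [0.608  0.1553 0.0253] flange mid [0.6095 0.1564 0.019 ] [0.6112 0.1543 0.0152] 0.031212303042097028
plate ((525.9820556640625, -482.2101745605469), (138.02584838867188, 406.77691650390625), 6.374850273132324)
cross 39 181.66666666666666 269.87179487179486 [ 0.5105 -0.3201  0.01  ]
ring 1783 [ 0.542  -0.5515  0.2072] [ 0.4856 -0.6174  0.1403] [ 0.5692 -0.481   0.24  ]
```

```bash
cat >> m.py <<'E'
from scipy.spatial.transform import Rotation as Ro
def plan(pos,jaw):
    """jaw: world yaw (deg) of tool z; tool x straight down"""
    s=robot.observe();R=Ro.from_euler('xyz',s['tool_rot'])
    a=np.radians(jaw);z=np.array([np.cos(a),np.sin(a),0]);x=np.array([0,0,-1.]);T=Ro.from_matrix(np.stack([x,np.cross(z,x),z],1))
    print("t",s['time'],"pos",s['tool_pos'],"jaw",np.degrees(np.arctan2(*R.as_matrix()[1::-1,2])),"q",s['qpos'],"F",s['contact_force'],"op",s['opening'])
    print("dp",R.inv().apply(np.array(pos)-s['tool_pos']),"turn",(R.inv()*T).as_rotvec(degrees=True))
E
python3 - <<'E'
from m import *
plan((.605,.155,.16),-10); plan((.605,.155,.16),170); 
print(Ro.from_euler('xyz',robot.observe()['tool_rot']).as_matrix())
E
```

```text
t 0.1 pos [ 0.152  -0.5021  0.1871] jaw -73.16752450046296 q [-1.423   0.3426  1.5249 -0.      1.2754 -0.146 ] F [-0.1562 -0.7024  0.101 ] op 0.0919953685912328
dp [ 0.0279  0.6239 -0.4977] turn [-63.1675  -0.0636  -0.0524]
t 0.1 pos [ 0.152  -0.5021  0.1871] jaw -73.16752450046296 q [-1.423   0.3426  1.5249 -0.      1.2754 -0.146 ] F [-0.1562 -0.7024  0.101 ] op 0.0919953685912328
dp [ 0.0279  0.6239 -0.4977] turn [116.8324  -0.0596   0.0724]
[[-0.0002  0.9572  0.2896]
 [ 0.0014  0.2896 -0.9572]
 [-1.      0.0002 -0.0014]]
```

Call:
move_arm([
  {"dp": [0.028, 0.624, -0.498], "turn": [-118, 0, 0]},
  {"dp": [0.028, 0.624, -0.498], "turn": [-118, 0, 0]},
  {"dp": [0.028, 0.624, -0.498], "turn": [-118, 0, 0]},
  {"dp": [0.028, 0.624, -0.498], "turn": [-118, 0, 0]},
  {"dp": [0.028, 0.624, -0.498], "turn": [-118, 0, 0]},
  {"dp": [0.028, 0.624, -0.498], "turn": [-118, 0, 0]},
  {"dp": [0.028, 0.624, -0.498], "turn": [-118, 0, 0]},
  {"dp": [0.028, 0.624, -0.498], "turn": [-118, 0, 0]},
  {"dp": [0.028, 0.624, -0.498], "turn": [-118, 0, 0]},
  {"dp": [0.028, 0.624, -0.498], "turn": [-118, 0, 0]},
], hand=0.04)

```text
time: 1.1
tool_pos: [0.4363, -0.0891, 0.1701]
tool_rot: [-1.988, 1.571, -1.759]
contact_force: [0.9, -1.0, 0.3]
opening: 0.0402
```

```bash
python3 - <<'E'
from m import *
plan((.605,.155,.12),44.4)
E
```

```text
t 1.1 pos [ 0.4363 -0.0891  0.1701] jaw 13.131696339278259 q [-0.3737  0.2132  1.7572 -0.0002  1.1712 -0.6028] F [ 0.8946 -1.0199  0.2568] op 0.04024319465238639
dp [0.05   0.1994 0.2198] turn [-31.2683  -0.0078   0.0095]
```

Call:
move_arm([
  {"dp": [0.05, 0.2, 0.22], "turn": [-31.3, 0, 0]},
  {"dp": [0.05, 0.2, 0.22], "turn": [-31.3, 0, 0]},
  {"dp": [0.05, 0.2, 0.22], "turn": [-31.3, 0, 0]},
  {"dp": [0.05, 0.2, 0.22], "turn": [-31.3, 0, 0]},
  {"dp": [0.05, 0.2, 0.22], "turn": [-31.3, 0, 0]},
  {"dp": [0.05, 0.2, 0.22], "turn": [-31.3, 0, 0]},
  {"dp": [0.05, 0.2, 0.22], "turn": [-31.3, 0, 0]},
  {"dp": [0.05, 0.2, 0.22], "turn": [-31.3, 0, 0]},
  {"dp": [0.05, 0.2, 0.22], "turn": [-31.3, 0, 0]},
  {"dp": [0.05, 0.2, 0.22], "turn": [-31.3, 0, 0]},
])

```text
time: 2.1
tool_pos: [0.6057, 0.1514, 0.1208]
tool_rot: [-1.303, 1.57, -0.535]
contact_force: [1.0, -0.4, 0.6]
opening: 0.04
```

```bash
python3 - <<'E'
from m import *
plan((.605,.155,.06),44.4)
for n in("scene","top"):
    p,d=robot.read_camera(n);np.save(n+"1_d.npy",d);np.save(n+"1_p.npy",p)
    u,v=proj(n,robot.observe()['tool_pos']).astype(int);print(n,u,v)
    v0,u0=max(v-75,0),max(u-75,0)
    a=cv2.resize(p[v0:v0+150,u0:u0+150,::-1],None,fx=4,fy=4,interpolation=cv2.INTER_CUBIC)
    cv2.circle(a,((u-u0)*4,(v-v0)*4),3,(0,255,0),-1);cv2.imwrite(f"pics/{n}1.png",a)
E
```

```text
t 2.1 pos [0.6057 0.1514 0.1208] jaw 43.98977933084203 q [ 0.1224  0.5777  1.3291 -0.0003  1.2344 -0.6453] F [ 0.9696 -0.3658  0.5582] op 0.03995798329804434
dp [0.0608 0.0031 0.002 ] turn [-0.4102  0.0073  0.027 ]
scene 341 217
top 209 158
```

View pics/scene1.png

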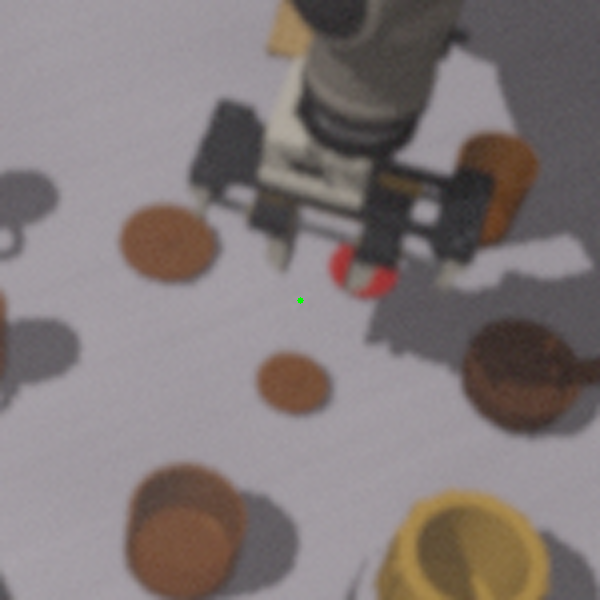

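View pics/top1.png

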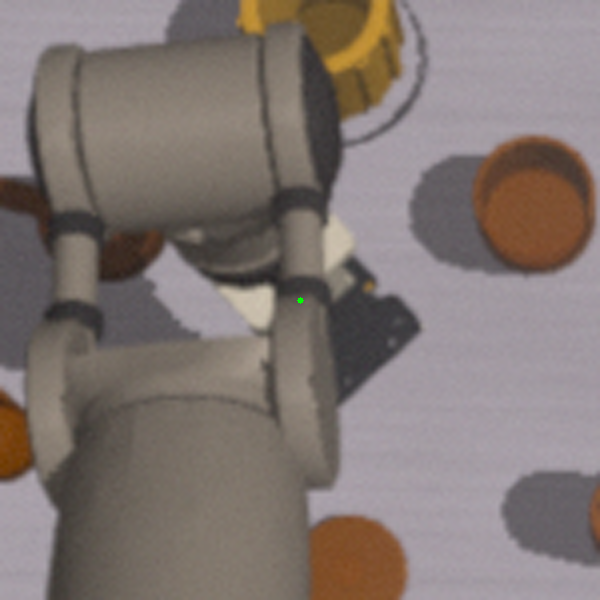

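The scene crop shows the fingertips at about crop (280,265) and (360,285), not quite where the TCP projects (300,300). I'll check with depth.

```bash
python3 - <<'E'
from m import *
P=pts("scene",np.load("scene1_d.npy"))
print(robot.observe()['tool_pos'],robot.observe()['time'])
u0,v0=341-75,217-75
tp=robot.observe()['tool_pos'];a=np.radians(44)
zx=np.array([np.cos(a),np.sin(a)]);yx=np.array([-zx[1],zx[0]])
for (cu,cv) in((280,265),(276,250),(284,240),(360,285),(358,275),(372,265),(445,280),(200,205)):
    q=P[v0+cv//4,u0+cu//4];r=q[:2]-tp[:2];print(cu,cv,q,"rel jaw",r@zx,"rel y",r@yx,"z",q[2]-tp[2])
reg=P[v0+45:v0+76,u0+60:u0+100].reshape(-1,3);reg=reg[(reg[:,2]>.1)]
r=reg[:,:2]-tp[:2];o=np.argsort(reg[:,2])[:40]
for i in o[::3]:print(reg[i],r[i]@zx,r[i]@yx)
E
```

```text
[0.6059 0.1515 0.1209] 2.2
280 265 [0.5973 0.1293 0.1681] rel jaw -0.021510913017461192 rel y -0.009984156615418401 z 0.04714862888765639
276 250 [0.5953 0.1243 0.1874] rel jaw -0.02647240252598291 rel y -0.01223944976422393 z 0.06647614476772071
284 240 [0.5975 0.1278 0.1974] rel jaw -0.0224563824861052 rel y -0.011259275561252384 z 0.07644696637198439
360 285 [0.6372 0.1696 0.1711] rel jaw 0.035108521100851636 rel y -0.008721371828944722 z 0.050144502847791206
358 275 [0.6355 0.1643 0.1864] rel jaw 0.030189497649302698 rel y -0.01136224302108217 z 0.06542619414528594
372 265 [0.6413 0.1707 0.1993] rel jaw 0.038847936708640854 rel y -0.010745746660542004 z 0.07832271440614544
445 280 [0.6931 0.184  0.2392] rel jaw 0.08531825957366922 rel y -0.037228778256373794 z 0.118281615136272
200 205 [0.5719 0.0718 0.2378] rel jaw -0.0797711411483931 rel y -0.03367388437116252 z 0.11684045515772612
[0.6305 0.1626 0.1618] 0.025429973965858742 -0.009149338129587273
[0.5976 0.1299 0.1633] -0.020897538818876925 -0.009750502193792936
[0.5949 0.1278 0.166 ] -0.024277215092858642 -0.009426298321474614
[0.6318 0.1639 0.1676] 0.02728055517064655 -0.009100739557144069
[0.5944 0.1275 0.1703] -0.02491535329440457 -0.009270622970264781
[0.5895 0.1237 0.1712] -0.031026244258083476 -0.008642724874291234
[0.588  0.1439 0.1719] -0.018049978126292048 0.006964924057408484
[0.6284 0.1614 0.1742] 0.023106918912384526 -0.008478215937896735
[0.5889 0.1234 0.1753] -0.031653242137908044 -0.008397789072429192
[0.5883 0.1205 0.1762] -0.03419149118618409 -0.010073838622840902
[0.6384 0.1709 0.1767] 0.03690147855699616 -0.008602401369881347
[0.5913 0.125  0.1774] -0.02888566747707165 -0.008941434397281792
[0.638  0.1676 0.1781] 0.034330571044678834 -0.010721983173170902
[0.6328 0.1607 0.1803] 0.025797581547779003 -0.012014815589832485
```

```bash
python3 - <<'E'
from m import *
P=pts("scene",np.load("scene_d.npy"));p=np.load("scene_p.npy")
print(proj("scene",(.152,-.502,.187)))
reg=P.reshape(-1,3);k=(np.hypot(reg[:,0]-.152,reg[:,1]+.502)<.1)&(reg[:,2]>.1)&(reg[:,2]<.5)
r=reg[k];print(len(r),np.sort(r[:,2])[:40]); 
a=cv2.resize(p[80:190,0:120,::-1],None,fx=5,fy=5,interpolation=cv2.INTER_CUBIC);
q=proj("scene",(.152,-.502,.187));cv2.circle(a,(int(q[0]*5),int((q[1]-80)*5)),3,(0,255,0),-1);cv2.imwrite("pics/s0c.png",a)
p,d=robot.read_camera("scene");P=pts("scene",d);a=cv2.resize(p[142:292,266:416,::-1],None,fx=4,fy=4,interpolation=cv2.INTER_CUBIC)
q=proj("scene",robot.observe()['tool_pos']);print(robot.observe()['tool_pos'],q)
z=P[142:292,266:416,2];b=(np.clip(z,0,.3)/.3*255).astype(np.uint8);b=cv2.applyColorMap(cv2.resize(b,None,fx=4,fy=4,interpolation=0),2)
cv2.imwrite("pics/s2.png",cv2.resize(np.hstack([a,b]),(800,400)))
E
```

```text
[ 72.8071 165.8055]
3452 [0.2257 0.2264 0.2282 0.2282 0.2291 0.2292 0.2292 0.2295 0.2301 0.2306
 0.2316 0.2318 0.2322 0.2329 0.2337 0.2338 0.2343 0.2347 0.2352 0.2352
 0.2355 0.2355 0.2361 0.2364 0.2369 0.237  0.237  0.237  0.2372 0.2374
 0.2375 0.2385 0.2387 0.2393 0.2394 0.2394 0.2395 0.2395 0.2396 0.24  ]
[0.6059 0.1516 0.1209] [341.9332 217.0796]
```

View pics/s0c.png

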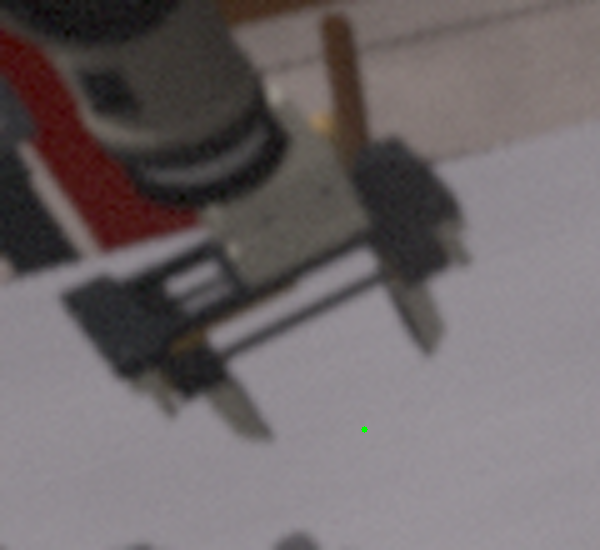

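View pics/s2.png

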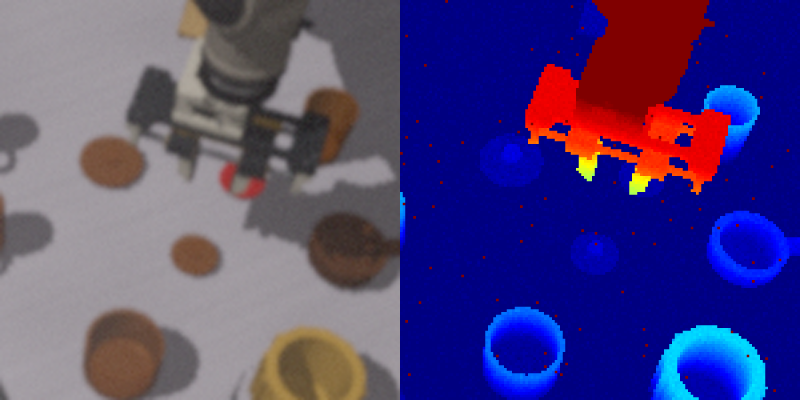

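Both depth views put the visible fingertips about 40 mm above the reported TCP. I'll descend in small stages, looking as I go.

Call:
move_arm([
  {"dp": [0.03, 0.001, 0.002], "turn": [-0.4, 0, 0]},
  {"dp": [0.06, 0.001, 0.002], "turn": [-0.4, 0, 0]},
  {"dp": [0.06, 0.001, 0.002], "turn": [-0.4, 0, 0]},
  {"dp": [0.06, 0.001, 0.002], "turn": [-0.4, 0, 0]},
])

```text
time: 2.65
tool_pos: [0.6067, 0.1543, 0.0607]
tool_rot: [2.958, 1.571, -2.55]
contact_force: [-0.1, -0.1, 0.0]
opening: 0.04
```

```bash
cat > look.py <<'E'
from m import *
import sys
plan((.6065,.154,.03),44.4)
p,d=robot.read_camera("scene");P=pts("scene",d);np.save("l_p.npy",p);np.save("l_d.npy",d)
tp=robot.observe()['tool_pos'];q=proj("scene",tp).astype(int);u0,v0=q[0]-60,q[1]-60
r=P.reshape(-1,3);k=(np.hypot(r[:,0]-tp[0],r[:,1]-tp[1])<.07)
jw=np.radians(44.4);zx=np.array([np.cos(jw),np.sin(jw)]);yx=np.array([-zx[1],zx[0]])
hsv=cv2.cvtColor(p,cv2.COLOR_RGB2HSV).reshape(-1,3)
g=r[k&(hsv[:,1]<70)&(r[:,2]>tp[2]-.01)&(r[:,2]>.018)]
rel=(g[:,:2]-tp[:2]);a,b=rel@zx,rel@yx
for s in(-1,1):
    m=(np.sign(a)==s)&(abs(a)<.045)&(abs(b)<.013);o=np.argsort(g[m,2])[:25];
    if m.sum()>5: print("side",s,m.sum(),"tip z",g[m,2][o][[0,5,15]] if len(o)>15 else g[m,2].min(),"jaw rel",a[m][o].min(),a[m][o].max(),"y",b[m][o].min(),b[m][o].max())
a=cv2.resize(p[v0:v0+120,u0:u0+120,::-1],None,fx=5,fy=5,interpolation=cv2.INTER_CUBIC);cv2.circle(a,(300,300),2,(0,255,0),-1);cv2.imwrite(sys.argv[1],a)
E
python3 look.py pics/s3.png
```

```text
t 2.65 pos [0.6067 0.1543 0.0607] jaw 44.44326018507049 q [ 0.1268  0.6405  1.3927 -0.0001  1.1086 -0.6488] F [-0.0574 -0.0623  0.0477] op 0.04002463818039677
dp [ 0.0307 -0.0001 -0.0004] turn [ 0.0433 -0.0151 -0.0028]
side -1 186 tip z [0.1005 0.1069 0.1183] jaw rel -0.03375206835763648 -0.018231157918305534 y -0.012124403021798062 0.006478366690025242
side 1 417 tip z [0.1019 0.1095 0.118 ] jaw rel 0.02179674041556867 0.038111422645609905 y -0.011132668079855615 -0.006766498165819472
```

View pics/s3.png

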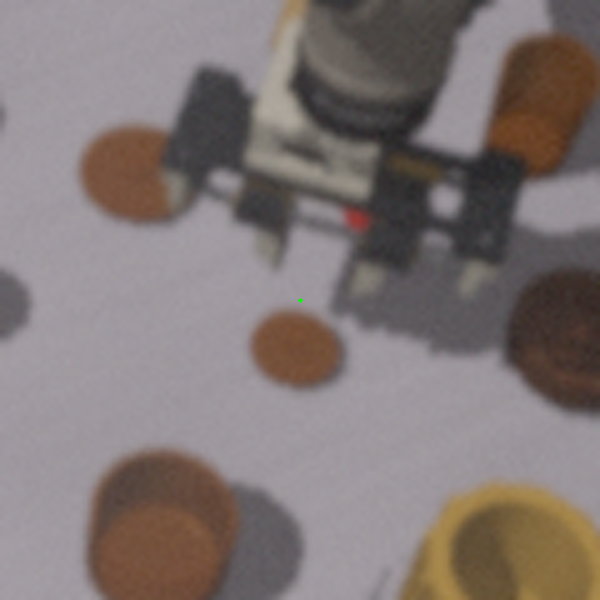

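Call:
move_arm([
  {"dp": [0.02, 0, 0], "turn": [0, 0, 0]},
  {"dp": [0.036, 0, 0], "turn": [0, 0, 0]},
  {"dp": [0.041, 0, 0], "turn": [0, 0, 0]},
  {"dp": [0.045, 0, 0], "turn": [0, 0, 0]},
  {"dp": [0.045, 0, 0], "turn": [0, 0, 0]},
])

```text
time: 3.2
tool_pos: [0.6073, 0.1547, 0.016]
tool_rot: [-0.732, 1.569, 0.044]
contact_force: [0.2, 0.3, -0.5]
opening: 0.0401
```

```bash
python3 look.py pics/s4.png
```

```text
t 3.2 pos [0.6073 0.1547 0.016 ] jaw 44.473657175204735 q [ 0.1274  0.6926  1.4325 -0.0001  1.0152 -0.6488] F [ 0.2496  0.2948 -0.4508] op 0.040135668208895456
dp [-0.014 -0.    -0.001] turn [0.0736 0.0553 0.0497]
side -1 173 tip z [0.0576 0.0656 0.074 ] jaw rel -0.0345310840450797 -0.017488244868237197 y -0.01217676929134097 0.0029776367159998394
side 1 382 tip z [0.0581 0.0656 0.0757] jaw rel 0.022774460740403752 0.03866046134914521 y -0.01283598030905372 -0.00750143944785817
```

View pics/s4.png

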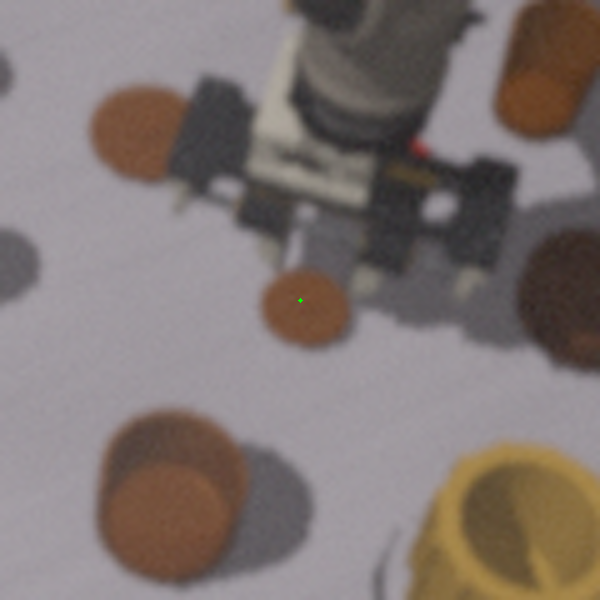

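Call:
move_arm([
  {"dp": [0, 0, 0], "turn": [0, 0, 0]},
  {"dp": [0, 0, 0], "turn": [0, 0, 0]},
  {"dp": [0, 0, 0], "turn": [0, 0, 0]},
  {"dp": [0, 0, 0], "turn": [0, 0, 0]},
  {"dp": [0, 0, 0], "turn": [0, 0, 0]},
], hand=0.012, squeeze=10)

```text
time: 3.75
tool_pos: [0.6067, 0.1548, 0.0153]
tool_rot: [-1.122, 1.571, -0.346]
contact_force: [0.5, -0.2, -0.0]
opening: 0.0124
```

```bash
python3 look.py pics/s5.png
```

```text
t 3.75 pos [0.6067 0.1548 0.0153] jaw 44.478478740579384 q [ 0.1275  0.6934  1.4334 -0.0001  1.0146 -0.6488] F [ 0.4831 -0.2482 -0.0419] op 0.012418756676701172
dp [-0.0147 -0.0004 -0.0007] turn [0.0785 0.0038 0.0079]
side -1 160 tip z [0.0186 0.0622 0.0745] jaw rel -0.023012795739659794 -0.003625947024968269 y -0.011762078974670308 0.0014354731152056341
side 1 365 tip z [0.0595 0.0667 0.0752] jaw rel 0.008683487284602645 0.02531325915978955 y -0.011602839425424772 -0.005296587754881511
```

View pics/s5.png

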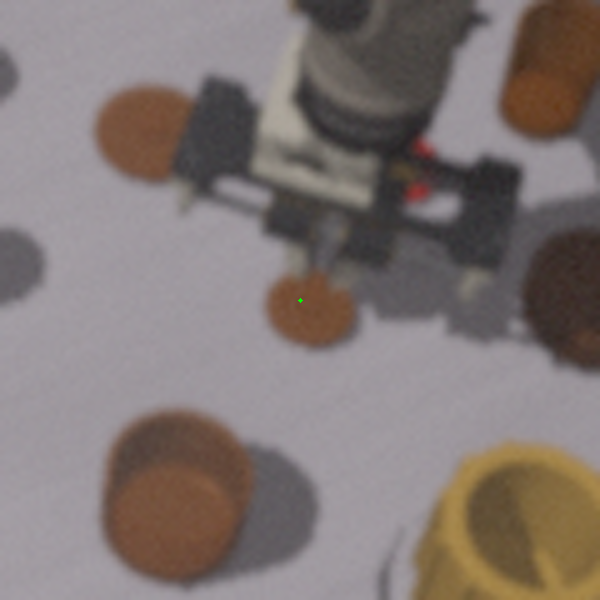

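Closing reached 12.4 mm without meeting the 19 mm knob. So the fingertips really are about 41 mm above the reported TCP, and I'll apply that offset. Sideways, the gripper agrees with the lid within about 1 mm.

Call:
move_arm([
  {"dp": [0, 0, 0], "turn": [0, 0, 0]},
  {"dp": [0, 0, 0], "turn": [0, 0, 0]},
  {"dp": [0.01, 0, 0], "turn": [0, 0, 0]},
  {"dp": [0.02, 0, 0], "turn": [0, 0, 0]},
  {"dp": [0.03, 0, 0], "turn": [0, 0, 0]},
  {"dp": [0.036, 0, 0], "turn": [0, 0, 0]},
  {"dp": [0.039, 0, 0], "turn": [0, 0, 0]},
  {"dp": [0.039, 0, 0], "turn": [0, 0, 0]},
], hand=0.045)

```text
time: 4.6
tool_pos: [0.6064, 0.1547, -0.0245]
tool_rot: [2.568, 1.57, -2.939]
contact_force: [-0.8, -0.3, 0.3]
opening: 0.0449
```

```bash
python3 look.py pics/s6.png
```

```text
t 4.6 pos [ 0.6064  0.1547 -0.0245] jaw 44.47742730246795 q [ 0.1274  0.7452  1.4598 -0.0001  0.9376 -0.6488] F [-0.7632 -0.2679  0.3095] op 0.044852864209652725
dp [-0.0545 -0.0005 -0.0004] turn [ 0.0774 -0.0499 -0.0322]
side -1 154 tip z [0.0191 0.0301 0.0378] jaw rel -0.03613969329115587 -0.02003151546158748 y -0.012492192446374388 0.006724048017403384
side 1 327 tip z [0.019  0.0266 0.0371] jaw rel 0.02638509307199393 0.04161297323747829 y -0.012313268368610422 -0.007655246630892077
```

View pics/s6.png

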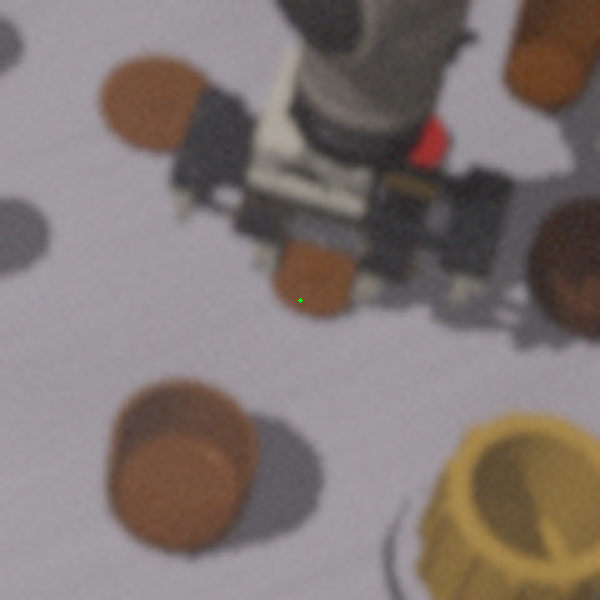

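Call:
move_arm([
  {"dp": [0.001, 0, 0], "turn": [0, 0, 0]},
  {"dp": [0.001, 0, 0], "turn": [0, 0, 0]},
  {"dp": [0.001, 0, 0], "turn": [0, 0, 0]},
  {"dp": [0.001, 0, 0], "turn": [0, 0, 0]},
  {"dp": [0.001, 0, 0], "turn": [0, 0, 0]},
  {"dp": [0.001, 0, 0], "turn": [0, 0, 0]},
  {"dp": [0.001, 0, 0], "turn": [0, 0, 0]},
], hand=0.012, squeeze=15)

```text
time: 5.35
tool_pos: [0.6068, 0.1547, -0.0246]
tool_rot: [-0.857, 1.57, -0.081]
contact_force: [-0.9, 0.5, 1.8]
opening: 0.0181
```

Call:
move_arm([
  {"dp": [-0.01, 0, 0], "turn": [0, 0, 0]},
  {"dp": [-0.03, 0, 0], "turn": [0, 0, 0]},
  {"dp": [-0.06, 0, 0], "turn": [0, 0, 0]},
  {"dp": [-0.095, 0, 0], "turn": [0, 0, 0]},
  {"dp": [-0.13, 0, 0], "turn": [0, 0, 0]},
  {"dp": [-0.145, 0, 0], "turn": [0, 0, 0]},
  {"dp": [-0.145, 0, 0], "turn": [0, 0, 0]},
])

```text
time: 6.05
tool_pos: [0.6083, 0.155, 0.1236]
tool_rot: [-0.662, 1.565, 0.115]
contact_force: [-0.2, 0.7, -0.8]
opening: 0.0184
```

```bash
python3 - <<'E'
from m import *
plan((.4815,-.0643,.12),44.4)
E
```

```text
t 6.05 pos [0.6083 0.155  0.1236] jaw 44.48294269760851 q [ 0.1275  0.5779  1.3206 -0.0001  1.2371 -0.6488] F [-0.1786  0.673  -0.8053] op 0.01837568848457131
dp [ 0.0027 -0.0676 -0.2442] turn [0.0824 0.2732 0.2124]
```

Call:
move_arm([
  {"dp": [0, -0.005, -0.02], "turn": [0, 0, 0]},
  {"dp": [0, -0.014, -0.05], "turn": [0, 0, 0]},
  {"dp": [0, -0.025, -0.09], "turn": [0, 0, 0]},
  {"dp": [0, -0.036, -0.13], "turn": [0, 0, 0]},
  {"dp": [0, -0.047, -0.17], "turn": [0, 0, 0]},
  {"dp": [0, -0.058, -0.21], "turn": [0, 0, 0]},
  {"dp": [0, -0.065, -0.235], "turn": [0, 0, 0]},
  {"dp": [0, -0.0675, -0.244], "turn": [0, 0, 0]},
  {"dp": [0, -0.0675, -0.244], "turn": [0, 0, 0]},
  {"dp": [0, -0.0675, -0.244], "turn": [0, 0, 0]},
])

```text
time: 7.05
tool_pos: [0.4801, -0.0637, 0.1198]
tool_rot: [1.387, 1.57, 2.164]
contact_force: [-0.8, -0.6, -0.6]
opening: 0.0181
```

```bash
cat > look2.py <<'E'
from m import *
import sys
plan((.4815,-.0643,.10),44.4)
for n in("scene","top"):
    p,d=robot.read_camera(n);P=pts(n,d)
    np.save(n+"L_p.npy",p);np.save(n+"L_d.npy",d)
    q=proj(n,(.4815,-.0643,.11)).astype(int);u0,v0=max(q[0]-60,0),q[1]-60
    cv2.imwrite(f"pics/{sys.argv[1]}_{n}.png",cv2.resize(p[v0:v0+120,u0:u0+120,::-1],None,fx=5,fy=5,interpolation=cv2.INTER_CUBIC))
    hsv=cv2.cvtColor(p,cv2.COLOR_RGB2HSV);am=(hsv[:,:,1]>90)&(hsv[:,:,0]<18)&(np.hypot(P[...,0]-.4815,P[...,1]+.0643)<.09)
    Q=P[am];rim=Q[(Q[:,2]>.076)&(Q[:,2]<.09)&(np.hypot(Q[:,0]-.4815,Q[:,1]+.0643)<.04)]
    if len(rim)>15: print(n,"rim",len(rim),rim.min(0),rim.max(0),fit(rim[:,:2],.028))
    L=Q[Q[:,2]>.10]
    if len(L)>5: print("lid",len(L),(L.min(0)+L.max(0))/2,L.min(0),L.max(0))
E
python3 look2.py a
```

```text
t 7.05 pos [ 0.4801 -0.0637  0.1198] jaw 44.47588901868463 q [-0.2906  0.3385  1.7346  0.0005  1.069  -1.0671] F [-0.8427 -0.5898 -0.6027] op 0.018135811892810726
dp [ 0.0198 -0.0014  0.0006] turn [ 0.0759  0.0065 -0.0351]
scene rim 60 [ 0.4531 -0.0915  0.0761] [ 0.5143 -0.0364  0.0882] [ 0.4828 -0.064   0.0279]
lid 109 [ 0.4909 -0.0643  0.1634] [ 0.4728 -0.0863  0.1524] [ 0.509  -0.0424  0.1743]
top rim 21 [ 0.4491 -0.0564  0.0792] [ 0.4698 -0.038   0.0893] [ 0.4819 -0.0718  0.0362]
lid 24 [ 0.451  -0.048   0.2416] [ 0.4332 -0.0576  0.1534] [ 0.4688 -0.0383  0.3298]
```

View pics/a_scene.png

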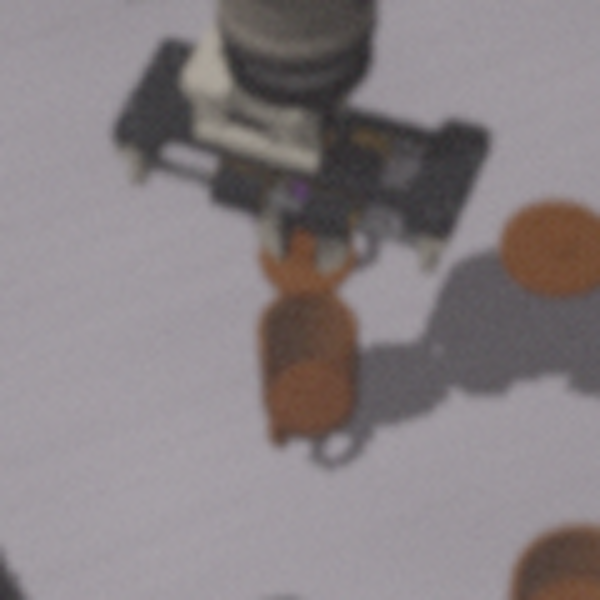

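View pics/a_top.png

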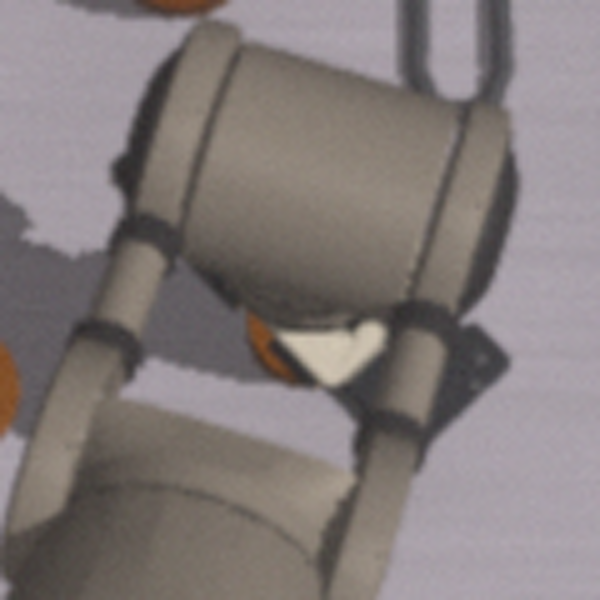

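```bash
python3 - <<'E'
from m import *
from scipy.optimize import least_squares
p=np.load("sceneL_p.npy");P=pts("scene",np.load("sceneL_d.npy"))
hsv=cv2.cvtColor(p,cv2.COLOR_RGB2HSV);am=(hsv[:,:,1]>80)&(hsv[:,:,0]<20)&(np.hypot(P[...,0]-.4815,P[...,1]+.0643)<.06)
# flange image ellipse lower edge: outermost mask pixels, rays onto plane z
m=(am&(P[...,2]>.13)).astype(np.uint8)
v,u=np.nonzero(m)
ed=[(uu,v[u==uu].max()+.5) for uu in np.unique(u)]
X=np.array([ray("scene",a,b,.152) for a,b in ed])
f=lambda q:np.hypot(X[:,0]-q[0],X[:,1]-q[1])-.0285
print("lid c",least_squares(f,X.mean(0)[:2]+[-.02,.01],loss='soft_l1',f_scale=.002).x,np.std(f(least_squares(f,X.mean(0)[:2]).x)))
# mug rim outer edge: top boundary hidden? left/right extents of mug mask
m2=(am&(P[...,2]>.074)&(P[...,2]<.095))
pp=P[m2]
for rr in(.026,.0285,.031):
    g=lambda q:np.hypot(pp[:,0]-q[0],pp[:,1]-q[1])-rr
    print(rr,least_squares(g,[.482,-.064],loss='soft_l1',f_scale=.002).x)
print(len(pp));
E
```

```text
lid c [ 0.4783 -0.0588] 0.014253868497429725
0.026 [ 0.4839 -0.0632]
0.0285 [ 0.4829 -0.064 ]
0.031 [ 0.481  -0.0648]
91
```

Call:
move_arm([
  {"dp": [0.015, -0.0012, 0], "turn": [0, 0, 0]},
  {"dp": [0.035, -0.0012, 0], "turn": [0, 0, 0]},
  {"dp": [0.048, -0.0012, 0], "turn": [0, 0, 0]},
  {"dp": [0.052, -0.0012, 0], "turn": [0, 0, 0]},
  {"dp": [0.052, -0.0012, 0], "turn": [0, 0, 0]},
])

```text
time: 7.65
tool_pos: [0.4807, -0.0645, 0.0678]
tool_rot: [2.071, 1.57, 2.848]
contact_force: [-0.3, 0.2, -0.4]
opening: 0.0185
```

```bash
python3 look2.py b
```

```text
t 7.65 pos [ 0.4807 -0.0645  0.0678] jaw 44.54090988817251 q [-0.2916  0.4089  1.7966  0.      0.9371 -1.0689] F [-0.3327  0.1619 -0.3641] op 0.01849598012888666
dp [-0.0322 -0.0004  0.0007] turn [ 0.1409 -0.0294 -0.0536]
scene rim 45 [ 0.4799 -0.0906  0.0762] [ 0.5135 -0.0366  0.0868] [ 0.4835 -0.0634  0.0271]
lid 107 [ 0.4925 -0.0568  0.1497] [ 0.4747 -0.09    0.1003] [ 0.5103 -0.0236  0.1991]
lid 19 [ 0.4549 -0.0456  0.1895] [ 0.4394 -0.0532  0.1003] [ 0.4703 -0.038   0.2787]
```

View pics/b_scene.png

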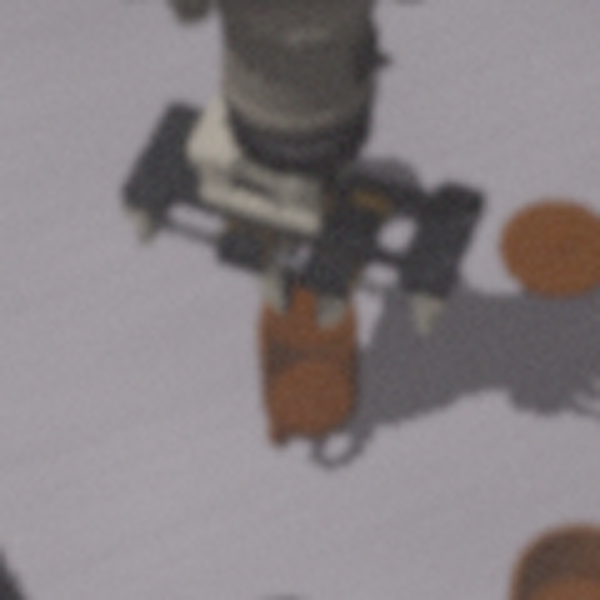

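The lid hangs centred over the mug, edges matching at crop columns 262–357. Lowering slowly.

Call:
move_arm([
  {"dp": [0.003, 0, 0], "turn": [0, 0, 0]},
  {"dp": [0.006, 0, 0], "turn": [0, 0, 0]},
  {"dp": [0.008, 0, 0], "turn": [0, 0, 0]},
  {"dp": [0.01, 0, 0], "turn": [0, 0, 0]},
  {"dp": [0.0115, 0, 0], "turn": [0, 0, 0]},
  {"dp": [0.0115, 0, 0], "turn": [0, 0, 0]},
])

```text
time: 8.35
tool_pos: [0.4805, -0.0652, 0.0565]
tool_rot: [2.231, 1.57, 3.008]
contact_force: [-0.5, -0.6, -0.6]
opening: 0.0185
```

```bash
python3 - <<'E'
from m import *
plan((.481,-.0645,.0524),44.4)
E
```

```text
t 8.35 pos [ 0.4805 -0.0652  0.0565] jaw 44.47077397956156 q [-0.2931  0.425   1.8097 -0.0001  0.9073 -1.0692] F [-0.5343 -0.5808 -0.6199] op 0.018454217106193004
dp [0.0041 0.0002 0.0008] turn [ 0.0708 -0.0157 -0.0201]
```

Call:
move_arm([
  {"dp": [0.001, 0, 0], "turn": [0, 0, 0]},
  {"dp": [0.002, 0, 0], "turn": [0, 0, 0]},
  {"dp": [0.003, 0, 0], "turn": [0, 0, 0]},
  {"dp": [0.003, 0, 0], "turn": [0, 0, 0]},
])

```text
time: 8.75
tool_pos: [0.4806, -0.0652, 0.0535]
tool_rot: [2.429, 1.571, -3.078]
contact_force: [0.7, 0.5, -0.9]
opening: 0.0182
```

Call:
move_arm([
  {"dp": [0.001, 0, 0], "turn": [0, 0, 0]},
  {"dp": [0.001, 0, 0], "turn": [0, 0, 0]},
])

```text
time: 8.95
tool_pos: [0.4807, -0.0652, 0.0526]
tool_rot: [2.531, 1.571, -2.976]
contact_force: [-0.0, -1.1, -1.3]
opening: 0.0184
```

Call:
move_arm([
  {"dp": [0.001, 0, 0], "turn": [0, 0, 0]},
  {"dp": [0.001, 0, 0], "turn": [0, 0, 0]},
])

```text
time: 9.15
tool_pos: [0.4809, -0.0653, 0.0523]
tool_rot: [-1.212, 1.57, -0.436]
contact_force: [-1.6, 1.0, 5.2]
opening: 0.0185
```

Call:
move_arm([
  {"dp": [0.0007, 0, 0], "turn": [0, 0, 0]},
  {"dp": [0.0007, 0, 0], "turn": [0, 0, 0]},
])

```text
time: 9.35
tool_pos: [0.4811, -0.0654, 0.0523]
tool_rot: [-1.186, 1.569, -0.409]
contact_force: [-4.2, 0.8, 11.2]
opening: 0.0183
```

Contact came at z 0.0523 (predicted home 0.0524). Relieve the push, then release.

Call:
move_arm([
  {"dp": [-0.001, 0, 0], "turn": [0, 0, 0]},
  {"dp": [-0.001, 0, 0], "turn": [0, 0, 0]},
])

```text
time: 9.55
tool_pos: [0.481, -0.0653, 0.0523]
tool_rot: [-1.155, 1.57, -0.379]
contact_force: [-0.8, -0.7, 4.0]
opening: 0.0182
```

Call:
move_arm([
  {"dp": [0, 0, 0], "turn": [0, 0, 0]},
  {"dp": [0, 0, 0], "turn": [0, 0, 0]},
  {"dp": [0, 0, 0], "turn": [0, 0, 0]},
  {"dp": [0, 0, 0], "turn": [0, 0, 0]},
], hand=0.04)

```text
time: 9.95
tool_pos: [0.4806, -0.0652, 0.0518]
tool_rot: [2.363, 1.571, 3.139]
contact_force: [-0.1, 0.3, 0.9]
opening: 0.0391
```

Call:
move_arm([
  {"dp": [-0.01, 0, 0], "turn": [0, 0, 0]},
  {"dp": [-0.025, 0, 0], "turn": [0, 0, 0]},
  {"dp": [-0.045, 0, 0], "turn": [0, 0, 0]},
  {"dp": [-0.07, 0, 0], "turn": [0, 0, 0]},
  {"dp": [-0.1, 0, 0], "turn": [0, 0, 0]},
  {"dp": [-0.1, 0, 0], "turn": [0, 0, 0]},
])

```text
time: 10.55
tool_pos: [0.4831, -0.0659, 0.1564]
tool_rot: [-1.079, 1.563, -0.303]
contact_force: [0.5, -0.7, -0.6]
opening: 0.0399
```

```bash
python3 look2.py c
```

```text
t 10.55 pos [ 0.4831 -0.0659  0.1564] jaw 44.483770286428744 q [-0.2929  0.2982  1.6807 -0.0001  1.1546 -1.0692] F [ 0.5495 -0.7043 -0.6327] op 0.039850232636590176
dp [ 0.0564  0.0027 -0.0003] turn [0.083  0.221  0.4121]
scene rim 144 [ 0.462  -0.0919  0.0764] [ 0.5133 -0.038   0.09  ] [ 0.487  -0.0645  0.0218]
lid 30 [ 0.4885 -0.0462  0.197 ] [ 0.4716 -0.0715  0.1001] [ 0.5055 -0.0208  0.2939]
top rim 54 [ 0.4476 -0.0618  0.0773] [ 0.4803 -0.0379  0.09  ] [ 0.476  -0.0695  0.028 ]
lid 14 [ 0.4402 -0.0528  0.3138] [ 0.4298 -0.064   0.2637] [ 0.4506 -0.0416  0.3638]
```

View pics/c_scene.png

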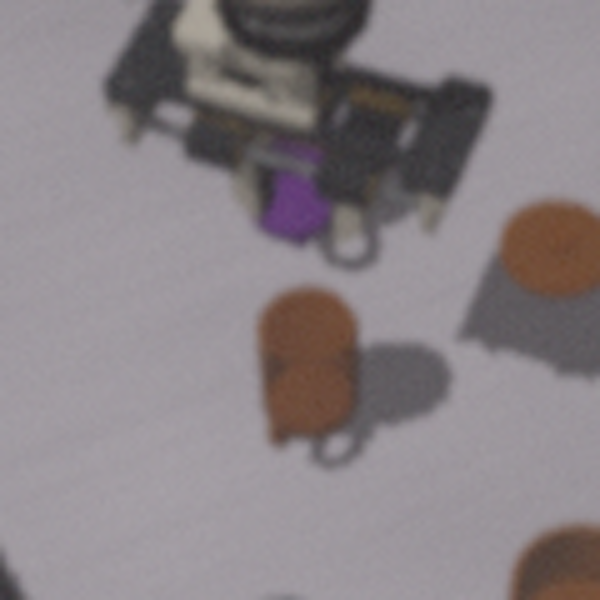

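The lid sits home on the mug, with the flange top at crop (308,325). I'll check the level, the handle angle and the finger's inner profile before gripping.

```bash
python3 - <<'E'
from m import *
tp=np.array([.4831,-.0659,.1564])
p=np.load("sceneL_p.npy");P=pts("scene",np.load("sceneL_d.npy"))
hsv=cv2.cvtColor(p,cv2.COLOR_RGB2HSV)
am=(hsv[:,:,1]>80)&(hsv[:,:,0]<20)
d=np.hypot(P[...,0]-.484,P[...,1]+.064)
L=P[am&(d<.035)&(P[...,2]>.082)&(P[...,2]<.115)]
fl=L[(L[:,2]<.0945)&(np.hypot(L[:,0]-.484,L[:,1]+.064)>.013)]
A=np.c_[fl[:,:2]-fl[:,:2].mean(0),np.ones(len(fl))];print("plane",np.linalg.lstsq(A,fl[:,2],rcond=None)[0],len(fl),"flange mid",(fl.min(0)+fl.max(0))/2)
k=L[L[:,2]>.098];print("knob",len(k),k.mean(0))
c=(fl.min(0)+fl.max(0))[:2]/2
h=P[am&(P[...,2]>.03)&(P[...,2]<.075)];r=np.hypot(*(h[:,:2]-c).T);h=h[(r>.037)&(r<.07)];hm=h.mean(0);print("handle",len(h),hm,np.degrees(np.arctan2(*(hm[:2]-c)[::-1])))
jw=np.radians(44.45);zx=np.array([np.cos(jw),np.sin(jw)]);yx=np.array([-zx[1],zx[0]])
c3=P.reshape(-1,3);rel=c3[:,:2]-tp[:2];a,b=rel@zx,rel@yx;hs=hsv.reshape(-1,3)
for z in np.arange(.03,.14,.01):
    m=(abs(c3[:,2]-tp[2]-z)<.005)&(abs(b)<.035)&(abs(a)<.07)&(hs[:,1]<80)
    if m.sum(): n=a[m]; print(round(z,3),m.sum(),"neg max",n[n<0.002].max() if (n<0.002).any() else None,"pos min",n[n>.002].min() if (n>.002).any() else None, b[m].min())
E
```

```text
plane [-0.0332  0.0301  0.0885] 166 flange mid [ 0.4863 -0.0649  0.0884]
knob 34 [ 0.4828 -0.0634  0.1022]
handle 24 [ 0.5189 -0.0981  0.0658] -45.562528599940336
0.04 9 neg max -0.01816753737568312 pos min 0.02215140963191454 -0.010249852524662154
0.05 25 neg max -0.01692743445662402 pos min 0.022844684856039067 -0.011362463494408462
0.06 42 neg max -0.017277249516946733 pos min 0.02192061845940061 -0.011878821873750549
0.07 27 neg max -0.016629741068682247 pos min 0.02328167762904289 -0.01072107309589352
0.08 22 neg max -0.017011613978000138 pos min 0.027399936371760414 -0.012307771781449088
0.09 7 neg max -0.020206316907636197 pos min None -0.011944635166153872
0.1 6 neg max -0.019085820007022157 pos min 0.051792757517294806 -0.007583076007373241
0.11 34 neg max -0.019291864788151168 pos min 0.02798269160561981 -0.03491273816271769
0.12 145 neg max 0.0019334112491514322 pos min 0.0021881325596249395 -0.03480898324448291
0.13 227 neg max -0.007184298995002294 pos min 0.0023973173808964307 -0.03481971866829239
0.14 147 neg max 0.00031744043432932435 pos min 0.0033297826475139117 -0.034376474263095966
```

Call:
move_arm([
  {"dp": [0, 0, 0], "turn": [0, 0, 0]},
  {"dp": [0, 0, 0], "turn": [0, 0, 0]},
  {"dp": [0, 0, 0], "turn": [0, 0, 0]},
  {"dp": [0, 0, 0], "turn": [0, 0, 0]},
], hand=0.0915)

```text
time: 11.05
tool_pos: [0.4804, -0.0652, 0.1514]
tool_rot: [2.156, 1.57, 2.933]
contact_force: [-0.0, -0.0, 0.8]
opening: 0.0676
```

```bash
python3 - <<'E'
from m import *
plan((.481,-.0648,.006),44.4)
E
```

```text
t 11.05 pos [ 0.4804 -0.0652  0.1514] jaw 44.477597288445274 q [-0.293   0.3042  1.6869 -0.0001  1.1516 -1.0692] F [-0.0449 -0.0071  0.8243] op 0.06758397921402785
dp [ 0.1454 -0.0003  0.0007] turn [ 0.0776 -0.0355 -0.0535]
```

Call:
move_arm([
  {"dp": [0.01, 0, 0.0005], "turn": [0, 0, 0]},
  {"dp": [0.03, 0, 0.0005], "turn": [0, 0, 0]},
  {"dp": [0.05, 0, 0.0005], "turn": [0, 0, 0]},
  {"dp": [0.06, 0, 0.0005], "turn": [0, 0, 0]},
  {"dp": [0.06, 0, 0.0005], "turn": [0, 0, 0]},
])

```text
time: 11.55
tool_pos: [0.4799, -0.0646, 0.0904]
tool_rot: [2.096, 1.567, 2.872]
contact_force: [0.3, 0.2, -0.2]
opening: 0.0914
```

```bash
python3 look2.py d; python3 - <<'E'
from m import *
plan((.481,-.0648,.006),44.4)
E
```

```text
t 11.55 pos [ 0.4799 -0.0646  0.0904] jaw 44.47444974280177 q [-0.2921  0.3776  1.77   -0.0001  0.9974 -1.0683] F [ 0.3168  0.2412 -0.1735] op 0.09140065179443702
dp [-0.0097 -0.0009  0.0013] turn [ 0.0743 -0.1004 -0.1732]
scene rim 147 [ 0.4598 -0.0916  0.0762] [ 0.5132 -0.0384  0.09  ] [ 0.4868 -0.0645  0.0222]
lid 27 [ 0.4822 -0.0631  0.1041] [ 0.472  -0.0713  0.1   ] [ 0.4924 -0.0548  0.1081]
top rim 32 [ 0.4477 -0.0642  0.0769] [ 0.4725 -0.0379  0.0899] [ 0.4811 -0.0704  0.0329]
lid 6 [ 0.4431 -0.052   0.2594] [ 0.4345 -0.0647  0.2156] [ 0.4517 -0.0393  0.3033]
t 11.65 pos [ 0.4813 -0.0649  0.0922] jaw 44.4800673004479 q [-0.292   0.3754  1.7675 -0.0001  0.9985 -1.0683] F [-0.0459  0.5013 -0.0612] op 0.09122880483382743
dp [ 0.0862  0.0004 -0.0001] turn [0.0801 0.0029 0.0131]
```

View pics/d_scene.png

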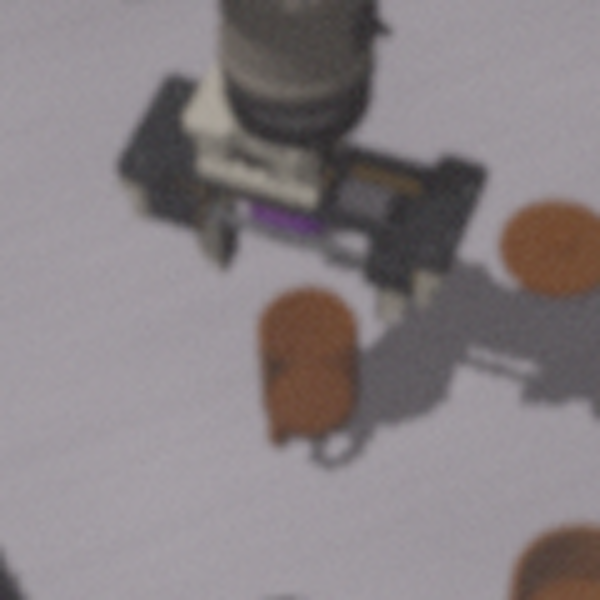

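Fingers straddle the mug symmetrically (crop 215 and 390). Descend.

Call:
move_arm([
  {"dp": [0.015, 0.0003, 0], "turn": [0, 0, 0]},
  {"dp": [0.035, 0.0003, 0], "turn": [0, 0, 0]},
  {"dp": [0.055, 0.0003, 0], "turn": [0, 0, 0]},
  {"dp": [0.07, 0.0003, 0], "turn": [0, 0, 0]},
  {"dp": [0.079, 0.0003, 0], "turn": [0, 0, 0]},
  {"dp": [0.084, 0.0003, 0], "turn": [0, 0, 0]},
  {"dp": [0.084, 0.0003, 0], "turn": [0, 0, 0]},
  {"dp": [0.084, 0.0003, 0], "turn": [0, 0, 0]},
])

```text
time: 12.45
tool_pos: [0.4814, -0.0648, 0.0086]
tool_rot: [-1.118, 1.57, -0.342]
contact_force: [-0.2, -0.3, 0.2]
opening: 0.0917
```

```bash
python3 look2.py e
```

```text
t 12.45 pos [ 0.4814 -0.0648  0.0086] jaw 44.47935136520329 q [-0.2917  0.5016  1.8535 -0.0001  0.7853 -1.068 ] F [-0.1917 -0.2662  0.2439] op 0.09173609286526349
dp [-0.0914  0.0002  0.0005] turn [0.0793 0.0306 0.0629]
scene rim 95 [ 0.4626 -0.092   0.0761] [ 0.5131 -0.0389  0.09  ] [ 0.4879 -0.0648  0.0223]
lid 13 [ 0.4828 -0.0637  0.1027] [ 0.4759 -0.0717  0.1002] [ 0.4897 -0.0557  0.1052]
```

View pics/e_scene.png

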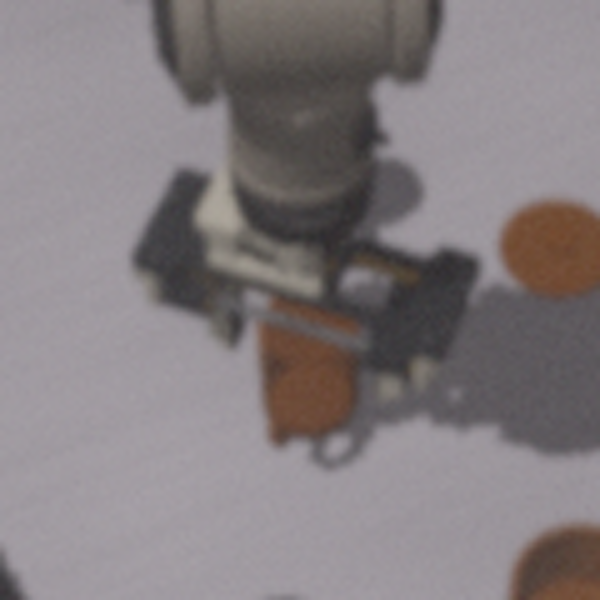

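Call:
move_arm([
  {"dp": [0, 0, 0], "turn": [0, 0, 0]},
  {"dp": [0, 0, 0], "turn": [0, 0, 0]},
  {"dp": [0, 0, 0], "turn": [0, 0, 0]},
  {"dp": [0, 0, 0], "turn": [0, 0, 0]},
  {"dp": [0, 0, 0], "turn": [0, 0, 0]},
  {"dp": [0, 0, 0], "turn": [0, 0, 0]},
  {"dp": [0, 0, 0], "turn": [0, 0, 0]},
  {"dp": [0, 0, 0], "turn": [0, 0, 0]},
], hand=0.05, squeeze=30)

```text
time: 13.35
tool_pos: [0.4808, -0.0647, 0.008]
tool_rot: [-3.007, 1.571, -2.231]
contact_force: [-1.3, -0.7, 2.0]
opening: 0.0625
```

Call:
move_arm([
  {"dp": [-0.005, 0, 0], "turn": [0, 0, 0]},
  {"dp": [-0.015, 0, 0], "turn": [0, 0, 0]},
  {"dp": [-0.03, 0, 0], "turn": [0, 0, 0]},
  {"dp": [-0.045, 0, 0], "turn": [0, 0, 0]},
  {"dp": [-0.055, 0, 0], "turn": [0, 0, 0]},
  {"dp": [-0.06, 0, 0], "turn": [0, 0, 0]},
  {"dp": [-0.06, 0, 0], "turn": [0, 0, 0]},
])

```text
time: 14.05
tool_pos: [0.4812, -0.0647, 0.0686]
tool_rot: [-1.095, 1.57, -0.319]
contact_force: [-0.5, -1.1, -3.8]
opening: 0.0624
```

```bash
python3 look2.py f
```

```text
t 14.05 pos [ 0.4812 -0.0647  0.0686] jaw 44.47953544840547 q [-0.2917  0.4072  1.7966 -0.      0.9366 -1.068 ] F [-0.4674 -1.1434 -3.7556] op 0.062394607345965004
dp [-0.0314  0.      0.0005] turn [0.0795 0.0314 0.0608]
scene rim 32 [ 0.4879 -0.0916  0.0769] [ 0.514  -0.0447  0.0898] [ 0.4849 -0.0635  0.0283]
lid 285 [ 0.4955 -0.0579  0.1528] [ 0.4623 -0.1035  0.1003] [ 0.5287 -0.0122  0.2053]
lid 24 [ 0.4552 -0.0472  0.2087] [ 0.4443 -0.0562  0.1116] [ 0.466  -0.0383  0.3059]
```

View pics/f_scene.png

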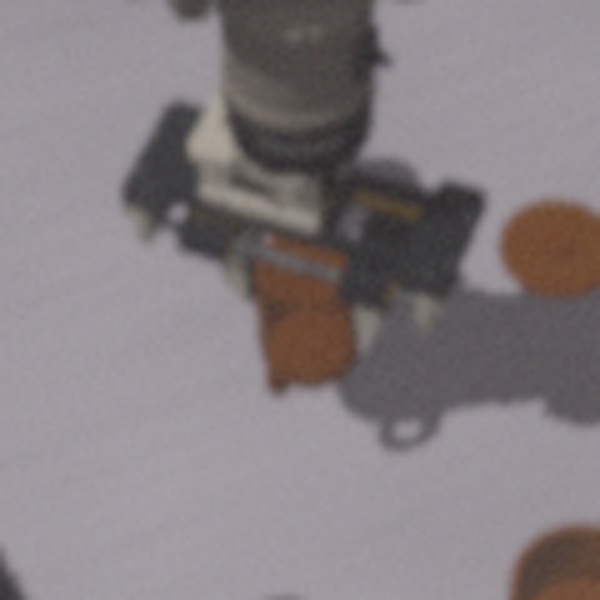

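Mug and lid lifted together, and the mug hangs upright in the grip. Now raise it and carry it to the mark, estimated at (0.5065, -0.321) in the robot's frame with lens yaw -83.8° and TCP z 0.156.

```bash
python3 - <<'E'
from m import *
plan((.5065,-.321,.156),6.2)
E
```

```text
t 14.15 pos [ 0.4805 -0.0645  0.0676] jaw 44.47667061498824 q [-0.2918  0.4086  1.7977 -0.0001  0.9361 -1.068 ] F [ 1.0236 -0.3149 -3.468 ] op 0.0623359014660015
dp [-0.0885 -0.2012 -0.1611] turn [38.2767 -0.035  -0.0281]
```

Call:
move_arm([
  {"dp": [-0.01, -0.003, -0.002], "turn": [0.5, 0, 0]},
  {"dp": [-0.03, -0.013, -0.01], "turn": [2.5, 0, 0]},
  {"dp": [-0.05, -0.03, -0.024], "turn": [5.5, 0, 0]},
  {"dp": [-0.07, -0.05, -0.04], "turn": [9.5, 0, 0]},
  {"dp": [-0.082, -0.072, -0.058], "turn": [13.5, 0, 0]},
  {"dp": [-0.0885, -0.094, -0.075], "turn": [17.5, 0, 0]},
  {"dp": [-0.0885, -0.116, -0.093], "turn": [22, 0, 0]},
  {"dp": [-0.0885, -0.134, -0.107], "turn": [26, 0, 0]},
  {"dp": [-0.0885, -0.146, -0.117], "turn": [29, 0, 0]},
  {"dp": [-0.0885, -0.15, -0.12], "turn": [30, 0, 0]},
])

```text
time: 15.15
tool_pos: [0.5, -0.2575, 0.1563]
tool_rot: [-3.062, 1.57, -2.812]
contact_force: [-0.1, 0.0, -4.4]
opening: 0.0629
```

```bash
python3 - <<'E'
from m import *
plan((.5065,-.321,.156),6.2)
E
```

```text
t 15.15 pos [ 0.5    -0.2575  0.1563] jaw 14.287686103060619 q [-0.6116  0.4364  1.4681 -0.0005  1.2374 -0.8608] F [-0.0939  0.0165 -4.4241] op 0.06286944192004736
dp [ 0.0003 -0.0631 -0.0094] turn [ 8.0877 -0.0308  0.0047]
```

Call:
move_arm([
  {"dp": [0, -0.005, -0.001], "turn": [1, 0, 0]},
  {"dp": [0, -0.015, -0.002], "turn": [2.5, 0, 0]},
  {"dp": [0, -0.03, -0.004], "turn": [4, 0, 0]},
  {"dp": [0, -0.045, -0.006], "turn": [6, 0, 0]},
  {"dp": [0, -0.056, -0.008], "turn": [7.5, 0, 0]},
  {"dp": [0, -0.062, -0.009], "turn": [8.2, 0, 0]},
  {"dp": [0, -0.062, -0.009], "turn": [8.2, 0, 0]},
  {"dp": [0, -0.062, -0.009], "turn": [8.2, 0, 0]},
])

```text
time: 15.95
tool_pos: [0.507, -0.3178, 0.1563]
tool_rot: [2.044, 1.57, 2.154]
contact_force: [0.4, 0.1, -3.5]
opening: 0.0627
```

```bash
cat > fin.py <<'E'
from m import *
import sys
plan((.5065,-.321,.156),6.2)
for n in("scene","top"):
    p,d=robot.read_camera(n);P=pts(n,d);np.save(n+"F_p.npy",p);np.save(n+"F_d.npy",d)
    q=proj(n,(.5065,-.34,.15)).astype(int);u0,v0=max(q[0]-85,0),max(q[1]-70,0)
    cv2.imwrite(f"pics/{sys.argv[1]}_{n}.png",cv2.resize(p[v0:v0+140,u0:u0+170,::-1],None,fx=4.5,fy=4.2,interpolation=cv2.INTER_CUBIC))
    hsv=cv2.cvtColor(p,cv2.COLOR_RGB2HSV);am=(hsv[:,:,1]>85)&(hsv[:,:,0]<18)&(np.hypot(P[...,0]-.508,P[...,1]+.32)<.09)
    Q=P[am&(P[...,2]>.12)&(P[...,2]<.27)]
    if len(Q)<10: continue
    print(n,len(Q),"z",np.percentile(Q[:,2],[1,5,95,99]))
    B=Q[(Q[:,2]<.205)&(Q[:,2]>.155)]
    g=np.array([.508,-.32]);h=B[np.hypot(*(B[:,:2]-g).T)>.042]
    b=B[np.hypot(*(B[:,:2]-g).T)<.036]
    from scipy.optimize import least_squares
    if len(b)>10:
        c=least_squares(lambda q:np.hypot(b[:,0]-q[0],b[:,1]-q[1])-.0305,g,loss='soft_l1',f_scale=.002).x;print("axis",c,len(b))
        if len(h)>2: print("handle",len(h),h.mean(0),np.degrees(np.arctan2(*(h.mean(0)[:2]-c)[::-1])))
    fl=Q[(Q[:,2]>.228)&(Q[:,2]<.245)]
    if len(fl)>10:
        A=np.c_[fl[:,:2]-fl[:,:2].mean(0),np.ones(len(fl))];print("flange",len(fl),fl.mean(0),np.linalg.lstsq(A,fl[:,2],rcond=None)[0])
E
python3 fin.py g
```

```text
t 15.95 pos [ 0.507  -0.3178  0.1563] jaw 6.276237885473068 q [-0.6881  0.5015  1.3601  0.0002  1.2806 -0.7977] F [ 0.417   0.0901 -3.467 ] op 0.06269158506292818
dp [ 0.0003 -0.0031 -0.0008] turn [ 0.0762 -0.0181 -0.0353]
scene 121 z [0.1562 0.1598 0.2528 0.254 ]
axis [ 0.5079 -0.3169] 20
flange 40 [ 0.4973 -0.3113  0.237 ] [0.0402 0.0407 0.237 ]
top 52 z [0.2184 0.2217 0.2406 0.2407]
flange 47 [ 0.4949 -0.2973  0.2359] [ 0.1241 -0.1474  0.2359]
```

View pics/g_scene.png

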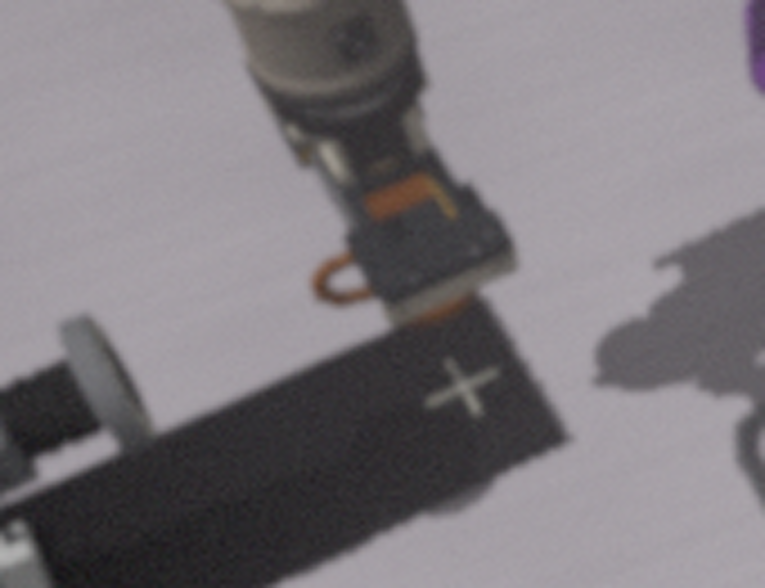

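View pics/g_top.png

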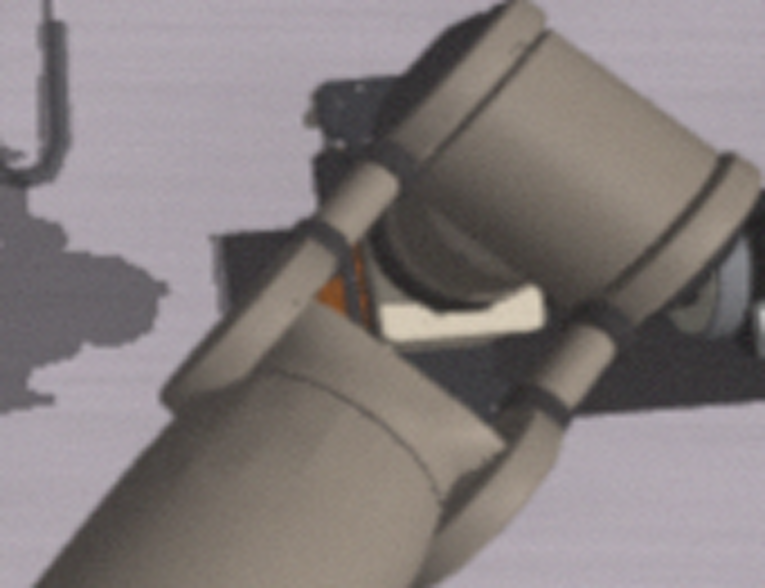

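Mug is held with its handle pointing to the lens, and the flange top reads 0.237 as expected. A last 3 mm correction in -y.

Call:
move_arm([
  {"dp": [0, -0.003, -0.0005], "turn": [0, 0, 0]},
  {"dp": [0, -0.003, -0.0005], "turn": [0, 0, 0]},
  {"dp": [0, -0.003, -0.0005], "turn": [0, 0, 0]},
  {"dp": [0, -0.003, -0.0005], "turn": [0, 0, 0]},
  {"dp": [0, -0.003, -0.0005], "turn": [0, 0, 0]},
  {"dp": [0, -0.003, -0.0005], "turn": [0, 0, 0]},
])

```text
time: 16.65
tool_pos: [0.507, -0.3211, 0.1565]
tool_rot: [-1.589, 1.571, -1.479]
contact_force: [0.8, -0.3, -3.4]
opening: 0.0624
```

```bash
python3 fin.py h; python3 - <<'E'
from m import *
P=pts("scene",np.load("sceneF_d.npy"));p=np.load("sceneF_p.npy");hsv=cv2.cvtColor(p,cv2.COLOR_RGB2HSV)
am=(hsv[:,:,1]>60)&(hsv[:,:,0]<18)&(P[...,2]>.15)&(P[...,2]<.23)&(P[...,1]<-.352)&(P[...,1]>-.40)&(abs(P[...,0]-.51)<.04)
h=P[am];print("handle",len(h),h.mean(0),h.min(0),h.max(0),np.polyfit(h[:,1],h[:,0],1))
print(h.mean(0)[:2]-[.5085,-.32],np.degrees(np.arctan2(*(h.mean(0)[:2]-[.5085,-.32])[::-1])))
print(robot.observe()['qvel'])
E
```

```text
t 16.65 pos [ 0.507  -0.3211  0.1565] jaw 6.278529054227537 q [-0.6922  0.504   1.3552 -0.0001  1.2823 -0.8018] F [ 0.7885 -0.2698 -3.3732] op 0.06244525999448921
dp [ 0.0005  0.0001 -0.0004] turn [ 0.0785 -0.0001  0.0055]
scene 117 z [0.1577 0.1619 0.2534 0.2539]
axis [ 0.5082 -0.3204] 17
flange 42 [ 0.4974 -0.3148  0.2374] [0.1821 0.0001 0.2374]
top 51 z [0.2216 0.2289 0.2403 0.2418]
flange 49 [ 0.4957 -0.3009  0.2359] [ 0.0608 -0.2145  0.2359]
handle 44 [ 0.5173 -0.3655  0.2032] [ 0.5129 -0.3775  0.1761] [ 0.5212 -0.3529  0.2213] [-0.1551  0.4606]
[ 0.0088 -0.0455] -79.1080655667864
[-0.0008 -0.001   0.0009 -0.0004 -0.0004  0.0006]
```

View pics/h_scene.png

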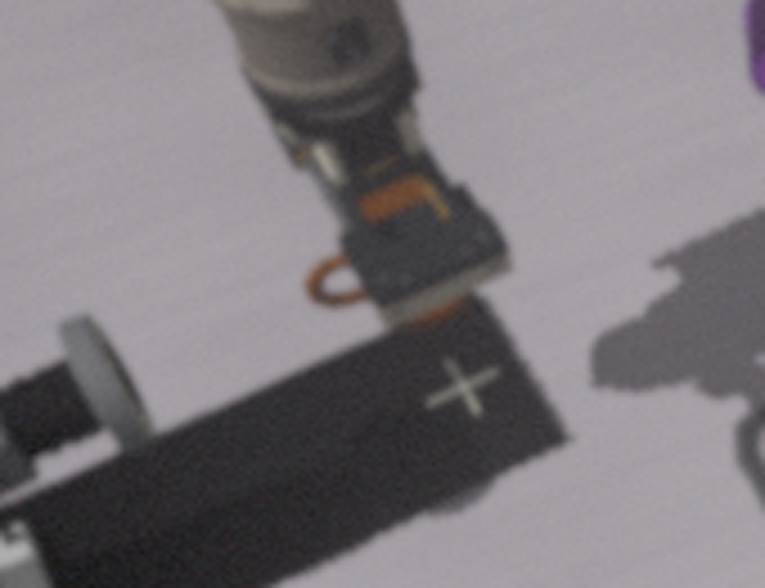

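```bash
python3 -c "
from cell import robot
print(robot.hand_in()); s=robot.observe(); print(s['time'],s['tool_pos'],s['opening'])"
```

```text
the job is handed in; nothing more can be done
None
the job is handed in; nothing more can be done
```

I closed the amber mug with the small amber lid, let go, and lifted it to the inspection camera. I then handed it in while holding it there, at about 17 s. `hand_in` gave no verdict.

**Lid:** It touched down at z 0.0523 m, against 0.0524 m predicted for home, and was pressed at about 11 N before I let go. After release the flange top read 0.0885 m (expected 0.089) and the knob 0.102 m (expected 0.103).

**Final hold:**

| Check | Measured | Target |
|---|---|---|
| Mug axis, scene camera (m) | (0.508, -0.320) | mark at about (0.509, -0.319) |
| Flange height (m) | 0.237 | 0.237 |
| Handle direction | -79° to -81° by camera, -83.7° from the wrist angle | -83.8° |
| Joint speeds (rad/s) | about 0.001 | still |

**Disagreements and gaps:**
- **Tool height:** The fingertips sit about 41 mm above the reported TCP. The depth images showed it, and closing the fingers above the knob confirmed it. I corrected every height for this.
- **Camera offset:** The two cameras differ by about 5 mm in x. I matched both to the gripper.
- **Lid level:** The tilt fits from depth were too noisy to confirm it (0.045 on the bench, 0.06 to 0.26 in the hold). I relied on the touchdown height and the flange and knob readings.
- **Other objects and the stand:** I didn't re-measure the other objects at the end. I noticed no sign of touching the stand or any of them.

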